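Re-clamp the slit-lamp carriage at the red tab

TASK

The slit-lamp microscope's carriage is clamped in the wrong place on its rail: loosen the yellow clamp knob until the carriage is free, slide the carriage until its black pointer stands opposite the red tab (not the blue one), and clamp it there again. Tighten by feel: stop once the brake has bitten and the knob has become clearly stiffer to turn, without wrenching it. Leave the other things on the table where they are.

Things in the scene. Friction and masses are not known exactly. Their poses are not given: they have to be found in the camera images.
- rail: The fixed white bench plate of the slit lamp, 200 (x) x 500 (y) x 20 mm, with two steel rods along its y axis that carry the carriage. Origin: centre of the underside; x points to its rear (away from the robot), y along the rods, z up. Where it stands and its yaw vary.
- carriage (a joint): Position of the white carriage along the rail's +y in m; 0 = mid rail, range -0.15 to 0.15. A block 94 x 100 x 50 mm, 31 to 81 mm above the table, with a post (30 mm diameter, axis 30 mm behind its middle) that carries a white microscope head (66 mm wide, 249 to 315 mm above the table). About 0.85 kg; once free it slides at about 3 N; clamped it holds.
- eyepieces (a point): Front end, midway, of the twin black eyepieces, 276 mm above the table, 60 mm in front of the carriage's middle; each is 28 mm in diameter, 64 mm wide over both. They overhang the knob, so a gripper cannot come at it straight from above; come along the knob's leaning axis. Moves with the carriage.
- pointer_tip (a point): Tip of the black pointer finger, 7 mm wide, on the carriage's rear (+x) side, 76 mm behind the carriage's middle, 34 mm above the table. It faces a tab when it is at the same position along the rail's y axis, within 5 mm.
- clamp_knob (a joint): Angle of the clamp knob in rad; grows as it is tightened (clockwise seen from outside). Range -0.3 to 3.2; found at 1.75 to 2.05, clamped. Loosening by 1.5 rad always frees it. Where the brake begins to bite is unknown (0.65 to 1.75) and differs each time. Well clamped is 0.25 to 0.75 rad past the bite; less slips, more is overtightened (it may be backed off). Keeps the angle at which it is left.
- knob_grip (a point): Grip point on the knob's axis, 12 mm inside the outer end of its yellow bar grip. z: along the axis, outward, leaning 35 degrees from vertical towards the rail's -x (front); x: along the bar; y: across it. Bar 48 mm long, 14 mm thick, 34 mm tall (22 mm of it below this point), 12 mm clear of the carriage's front top edge on a thin stem. A black line marks one end. Turns with the knob.
- red_tab: Red index tab (the wanted place), 24 x 12 mm foot, 26 mm tall, fixed on the plate near its rear edge, 89 mm behind the rail's middle. Origin: centre of its foot, 20 mm above the table; y along the rail.
- blue_tab: The same tab in blue: another user's setting, not wanted. It and the red tab may be on either side of the carriage.
- brake_shoe: Brass brake shoe hidden in the carriage, pressed down by the knob through a stiff spring; not handled. The knob has a steady drag of about 0.26 N m either way; past the bite the torque to tighten it rises by a further 0.24 N m per rad. So well clamped is 0.06 to 0.18 N m above the steady drag: aim at 0.12, which presses the shoe with 30 N.
- brake_strip: Dark steel strip along the rail between the rods on which the shoe presses, worn by an unknown amount. Origin on its rear edge, not under the shoe; nothing to handle.
- lens_cap: Loose black rubber lens cap, 36 mm diameter, 14 mm tall, lying on the plate's front corner; leave alone. Origin: centre of underside.
- drop_bottle: Loose eye-drop bottle, 28 mm diameter, 65 mm tall; leave alone. Origin: centre of underside.
- swab_jar: Loose glass jar with steel cap, 68 mm diameter, 85 mm tall; leave alone. Origin: centre of underside.
- pen_torch: Loose steel pen torch, 14 mm thick, 120 mm long along its x, lying down; leave alone.
- occluder: Loose black eye occluder paddle, flat, about 165 mm long, 6 mm thick; leave alone.
- lens_case: Loose blue lens case, 70 x 45 x 22 mm; leave alone. Origin: centre of underside.
- medicine_cup: Loose small steel cup, 60 mm across, 40 mm tall; leave alone. Origin: centre of underside.

How it is judged:
On the way, in this order (a step that is already met when the one before it is completed fails the run):
1. the clamp is loosened: the brake shoe is off the strip (contact force between brake_shoe and brake_strip below 0.5 N), for 0.1 s.
2. the pointer stands opposite the red tab, within 5 mm (y of pointer_tip in the frame of red_tab between -0.005 and 0.005 m), for 0.2 s.
3. the carriage is clamped firmly there, without overtightening (all of step 2 and contact force between brake_shoe and brake_strip between 15 and 45 N), for 0.3 s.
At the end, for the whole second after the job is handed in: The pointer is within 5 mm of the red tab along the rail, the carriage is at rest, and the brake shoe presses on the strip with 15 to 45 N (0.25 to 0.75 rad past the bite) (all of step 3 and velocity of joint carriage between -0.01 and 0.01 m/s); the robot touches nothing.
It fails at once if a loose bystander is moved by more than 30 mm (distance of any of lens_cap, drop_bottle, swab_jar, pen_torch, occluder, lens_case, medicine_cup from where it was at the start of the episode above 0.03 m).
It also fails if it takes over 61 s, if anything falls off the work surface, if the arm or the gripper's body presses on something with over 40 N, if the wrist force passes 120 N, or if a joint passes its speed limit or range.

ROBOT

A 6-joint arm with a two-finger parallel gripper is mounted at the origin on the work surface. World frame = base frame: x ahead of the robot, y to its left, z up, the work surface at z = 0. Lengths are in m, angles in rad, forces in N, time in s.
With the tool pointing down it reaches from about 0.35 to 0.775 m from the base axis. Payload 5.5 kg.
Tool frame: the origin (TCP) lies on the mounting face of the last link; the fingertips stand 173 mm ahead of it and the grasp point (between the pads) lies 155 mm ahead of it; z points along the fingers, y is the line along which they close (so a half turn about z gives the same grasp; the last joint's range is limited). The gripper opens to 85 mm and grips with 20 to 120 N. Pads are 22 mm wide; open, the fingers measure 114 mm over their backs; the gripper's body (76 mm by 85 mm) begins 54 mm behind the grasp point. The pads swing forward as they close: fully open they stand 13 mm farther back than shut.
Start: joints at [1.164, 0.313, 0.046, 1.304, 0, 1.431], TCP at [0.152, 0.555, 0.405] pointing down, gripper open.
Joint ranges: [-2.76, 2.76], [-0.86, 1.69], [-1.03, 1.26], [-2.2, 2.34], [-1.47, 1.5], [-3.14, 3.14]. Speed limits (rad/s): [2.57, 2.57, 3.14, 3.14, 3.14, 3.14].

INTERFACE

Orientations are given as [roll, pitch, yaw] about the fixed x, y, z axes, in that order (R = Rz(yaw) Ry(pitch) Rx(roll)).
In Python, from rig import arm gives the robot as it stands.
- The arm moves only by the tool move_arm, never from a script. Its argument "targets" is a list of rows, each an object with "angular": the turn, a rotation vector about the world's x, y, z in rad, a list of three; "linear": the shift along the world's x, y, z in mm, a list of three; "grip": the closure, from -1 (fully open) to 1 (shut). In form: [{"angular": [wx, wy, wz], "linear": [dx, dy, dz], "grip": grip}, ...]. A call has 1 to 5 rows; each row is the pose to reach, as a shift and turn from the pose commanded when the call began; what a row does not reach only later rows make up. A row lasts 1/10 s, in which the tool goes at most 50 mm and 8.59 degrees, less where a joint would pass 70% of its speed; a pose out of reach is approached as far as the arm can. A call with a gripper value outside its range is refused whole. The fingers move at their own pace and stop on an object; the grip force is fixed at half the most. Time passes only in rows, so rows that repeat a pose let the fingers close. It gives the time, the measured TCP pose, the force, the opening and the grip force at its end, in the units of the state.
- arm.sense(): the state, without advancing time (a new reading comes with each control period).
- arm.grab_frame(name): name is "scene" or "top" or "wrist"; returns the picture (384x512x3 uint8, red, green, blue); there is no depth.
- arm.calibration(name): a dict with "fx", "fy", "cx", "cy" (pixels), "extrinsics" (4x4, takes a point from world to camera coordinates); the wrist camera has in their place "mount" (4x4, takes a point from camera to tool coordinates, whose origin is the TCP and whose axes are the flange's). Camera axes: x right, y down, z forward; pixel columns grow to the right and rows downward; lengths in m; the calibration is good to about 2 mm. A picture is of the moment at which its call begins: read the wrist's pose just before it. calibration takes no time and is no camera call.
- arm.close_job(): hands the job in; it is judged then, once.
The state is a dict: "clock": time; "qpos": joint angles; "dq": joint speeds; "effort": joint torques, N m; "eef_pos": TCP position; "tcp_rot": TCP orientation; "force": force on the tool from outside, world axes, zero at the start; "torque": the same for the moment, N m; "finger_gap": finger opening in m; "grasp_force": force on a finger pad.
Only numpy, scipy, OpenCV 4.12 (cv2) and the standard library are available. Lean on these libraries where they do the work, as an engineer would, in place of code of your own. Each camera call takes 0.05 s, during which the arm holds its last target. There are 200 camera calls.

## Working session

There is one attempt and no reset: what is moved stays moved. The work goes in short steps, Python scripts to look and compute and a tool call to move; the robot and the scene stay as the last step left them, time stands still between calls to the robot, and variables do not carry over. Pictures are saved under pics/ and viewed, at most 10 in all, crops included, and the job is handed in when it is done.

Besides the shell and the picture viewer there is one more tool, called after ">>>" as name(argument=value, ...), one argument or row to a line, values as JSON. move_arm: Moves the arm, as the interface text tells. Its arguments: {"type":"object","properties":{"targets":{"type":"array","items":{"type":"object","properties":{"angular":{"type":"array","items":{"type":"number"}},"linear":{"type":"array","items":{"type":"number"}},"grip":{"type":"number"}}}}},"required":["targets"]}

```bash
mkdir -p pics; ls; python3 - <<'E'
from rig import arm
import cv2,numpy as np
np.set_printoptions(precision=4,suppress=True)
print(arm.sense())
for n in("scene","top","wrist"):
    f=arm.grab_frame(n); cv2.imwrite(f"pics/{n}0.png",f[:,:,::-1]); print(n,arm.calibration(n))
a=[cv2.imread(f"pics/{n}0.png") for n in("scene","top")]
for n,i in zip(("scene","top"),a): cv2.imwrite(f"pics/{n}0b.png",cv2.resize(i,(800,600),interpolation=cv2.INTER_CUBIC))
E
```

```text
pics
{'clock': 0.0, 'qpos': array([ 1.1644,  0.314 ,  0.045 ,  1.3036, -0.    ,  1.4312]), 'dq': array([-0.0001,  0.001 , -0.    ,  0.0005,  0.0032,  0.    ]), 'effort': array([ -0.    , -48.0629,  29.8533,   0.0194,  -0.0001,   0.    ]), 'eef_pos': array([0.1515, 0.5545, 0.4038]), 'tcp_rot': array([-3.1397, -0.0003,  2.8748]), 'force': array([ 0.3588, -0.5829,  0.1142]), 'torque': array([-0.0142, -0.0185, -0.0388]), 'grasp_force': 0.0, 'finger_gap': 0.08567488289069243}
scene {'fx': 448.9560998797455, 'fy': 448.9560998797455, 'cx': 264.01747212280463, 'cy': 192.75061681429125, 'extrinsics': array([[ 0.8423,  0.5389,  0.0068, -0.4857],
       [ 0.4136, -0.6383, -0.6492, -0.0959],
       [-0.3455,  0.5497, -0.7606,  1.6014],
       [ 0.    ,  0.    ,  0.    ,  1.    ]])}
top {'fx': 447.5358021951713, 'fy': 447.5358021951713, 'cx': 258.0322047105108, 'cy': 194.65829405798266, 'extrinsics': array([[ 0.0039, -1.    , -0.0038, -0.004 ],
       [-0.9951, -0.0035, -0.0985,  0.5808],
       [ 0.0985,  0.0041, -0.9951,  1.5739],
       [ 0.    ,  0.    ,  0.    ,  1.    ]])}
wrist {'fx': 265.5872417615872, 'fy': 265.5872417615872, 'cx': 257.3742027782446, 'cy': 186.96064058541492, 'mount': array([[-0.0003, -0.9635, -0.2677,  0.0671],
       [ 1.    , -0.0003, -0.0001, -0.0002],
       [ 0.    , -0.2677,  0.9635,  0.0311],
       [ 0.    ,  0.    ,  0.    ,  1.    ]])}
```

View pics/scene0b.png

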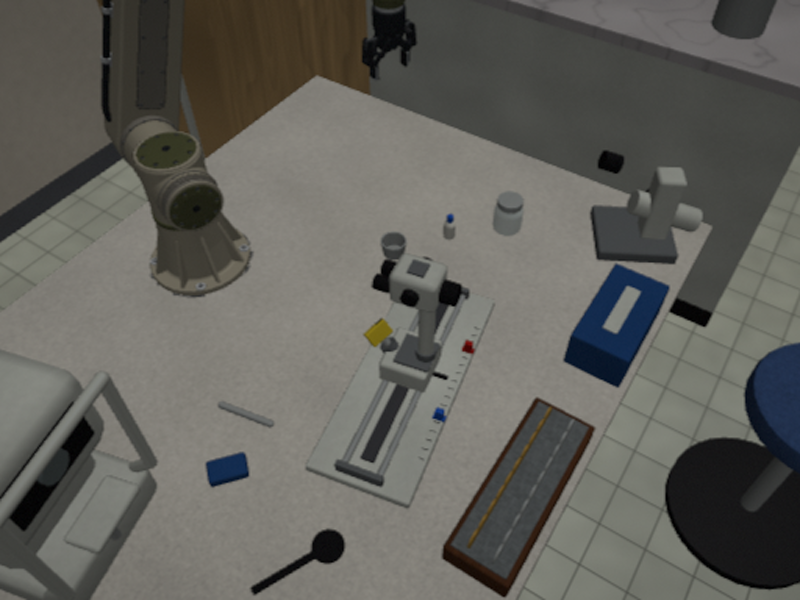

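View pics/top0b.png

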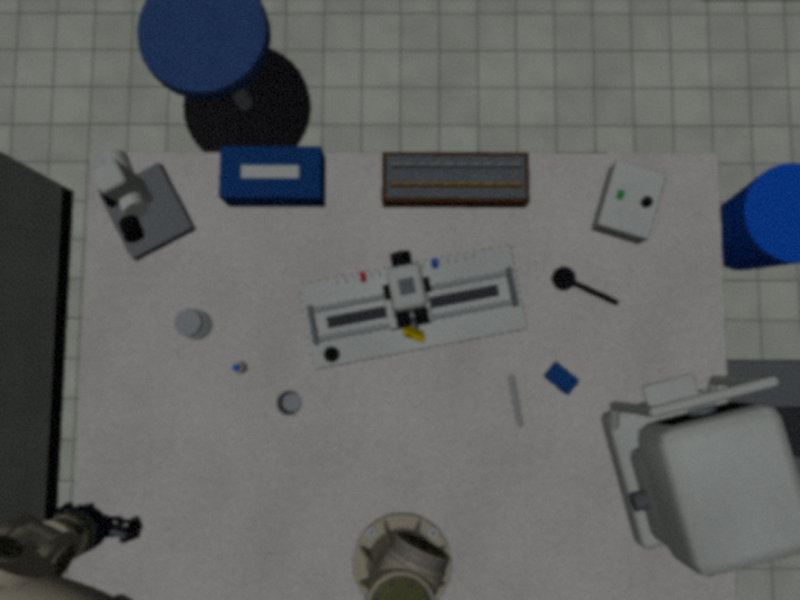

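The scene view shows the yellow knob at (377,333), pointer tip (447,377), red tab (468,347) and blue tab (440,414). The top view shows the red tab at (363,277), blue tab (435,263), knob (414,334) and plate corners about (301,285), (510,246), (526,327), (318,368). I'll enlarge both for finer readings.

```bash
cat > h.py <<'E'
from rig import arm
import cv2,numpy as np
from scipy.spatial.transform import Rotation as R
np.set_printoptions(precision=4,suppress=True)
C={n:arm.calibration(n) for n in("scene","top","wrist")}
def T_wrist(s):
    T=np.eye(4);T[:3,:3]=R.from_euler('xyz',s['tcp_rot']).as_matrix();T[:3,3]=s['eef_pos']
    return np.linalg.inv(T@C['wrist']['mount'])
def ray(n,uv,E=None):
    c=C[n];E=c['extrinsics'] if E is None else E
    d=np.array([(uv[0]-c['cx'])/c['fx'],(uv[1]-c['cy'])/c['fy'],1.])
    o=-E[:3,:3].T@E[:3,3]; d=E[:3,:3].T@d; return o,d/np.linalg.norm(d)
def atz(n,uv,z,E=None):
    o,d=ray(n,uv,E); return o+d*(z-o[2])/d[2]
def tri(*rays):
    A=sum(np.eye(3)-np.outer(d,d) for o,d in rays);b=sum((np.eye(3)-np.outer(d,d))@o for o,d in rays)
    p=np.linalg.solve(A,b);return p,max(np.linalg.norm(np.cross(p-o,d)) for o,d in rays)
def proj(n,p,E=None):
    c=C[n];E=c['extrinsics'] if E is None else E
    q=E[:3,:3]@p+E[:3,3];return np.array([c['cx']+c['fx']*q[0]/q[2],c['cy']+c['fy']*q[1]/q[2]])
def blob(f,col,box):
    x0,y0,x1,y1=box;h=cv2.cvtColor(f[y0:y1,x0:x1],cv2.COLOR_RGB2HSV).astype(int)
    hh={'red':((h[...,0]<8)|(h[...,0]>172)),'blue':abs(h[...,0]-112)<12,'yellow':abs(h[...,0]-26)<9}[col]
    m=hh&(h[...,1]>130)&(h[...,2]>40);v,u=np.nonzero(m);return np.array([u.mean()+x0,v.mean()+y0]),len(u)
E
python3 - <<'E'
from h import *
g=lambda n:cv2.imread(f"pics/{n}0.png")[:,:,::-1]
s,t=g("scene"),g("top")
bs=(190,150,320,325);bt=(190,150,340,240)
for c in("red","blue","yellow"):
    a,na=blob(s,c,bs);b,nb=blob(t,c,bt);print(c,a,na,b,nb,tri(ray("scene",a),ray("top",b)))
def crop(i,b,k,n):
    x0,y0,x1,y1=b;c=cv2.resize(i[y0:y1,x0:x1],None,fx=k,fy=k,interpolation=cv2.INTER_CUBIC);c=np.clip(c.astype(float)*1.6,0,255).astype(np.uint8);cv2.imwrite(n,c[:,:,::-1])
crop(t,(188,152,342,240),5,"pics/tc.png");crop(s,(190,150,325,325),3.4,"pics/sc.png")
E
```

```text
red [299.1538 222.    ] 39 [231.6667 176.1667] 6 (array([0.647 , 0.0932, 0.0319]), np.float64(0.000240500279935986))
blue [280.8222 265.1778] 45 [278.     167.7273] 11 (array([ 0.679 , -0.0724,  0.0322]), np.float64(0.0013436331154664462))
yellow [249.3656 223.6022] 186 [264.1392 212.7342] 79 (array([ 0.5224, -0.0174,  0.0558]), np.float64(0.010050958945244385))
```

View pics/tc.png

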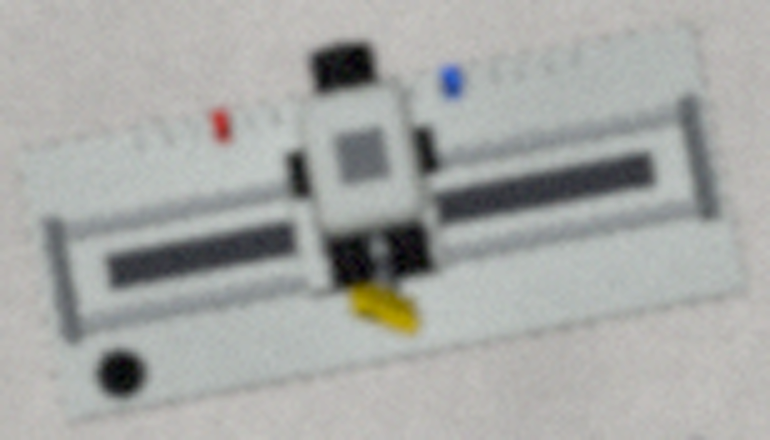

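View pics/sc.png

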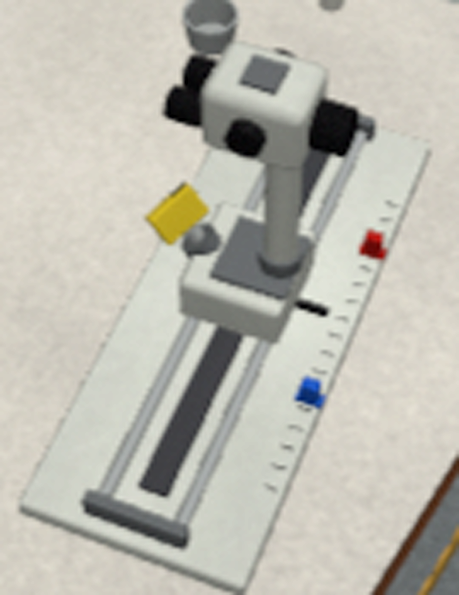

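The top crop shows plate corners at (22,148), (697,27), (745,290) and (68,420), with the yellow bar running from (355,295) to (415,322). The scene crop shows the pointer tip at (327,311) and corners at (22,508), (243,590) and (430,150).

```bash
cat >> h.py <<'E'
def railfit():
    t=np.array([(22,148),(697,27),(745,290),(68,420)])/5+[188,152]-.4
    s=np.array([(430,150),(243,590),(22,508)])/3.4+[190,150]-.35
    L=np.array([(.1,.25,.02),(.1,-.25,.02),(-.1,-.25,.02),(-.1,.25,.02)])
    from scipy.optimize import least_squares
    def w(p,q): return R.from_euler('z',p[2]).apply(q)+[p[0],p[1],0]
    def f(p):
        r=[proj('top',w(p,L[i]))-t[i] for i in range(4)]+[proj('scene',w(p,L[i]))-s[i] for i in range(3)]
        tb,rd=np.array([.679,-.0724,.0322]),np.array([.647,.0932,.0319])
        yr=R.from_euler('z',-p[2]).apply([rd-[p[0],p[1],0],tb-[p[0],p[1],0]])
        return np.r_[np.ravel(r),(yr[:,0]-.089)/.002]
    o=least_squares(f,[.6,0,.17]);return o.x,o.fun
E
python3 - <<'E'
from h import *
p,r=railfit();print(p,r)
inv=lambda q:R.from_euler('z',-p[2]).apply(np.array(q)-[p[0],p[1],0])
print('red',inv([.647,.0932,.0319]),'blue',inv([.679,-.0724,.0322]))
tip=atz('scene',np.array([327,311])/3.4+[190,150]-.35,.034);print('tip',inv(tip))
# head top grey square centre in both views
t=np.array([361,156])/5+[188,152]-.4;s=np.array([264,73])/3.4+[190,150]-.35
q,e=tri(ray('top',t),ray('scene',s));print('headtop',q,inv(q),e)
for n,uv in(('top',(264.14,212.73)),('scene',(249.37,223.6))):print('knob',n,inv(atz(n,uv,.125)))
t=np.array([[355,295],[415,322]])/5+[188,152]-.4
for u in t:print(inv(atz('top',u,.13)))
E
```

```text
[ 0.5797 -0.0233  0.193 ] [-1.179  -0.0514 -0.5733 -1.6098  1.141  -0.1797 -0.6661  0.1437  0.2159
 -1.7108 -0.3747  0.9205 -2.328  -0.3394 -0.2857 -0.4635]
red [0.0884 0.1015 0.0319] blue [ 0.0881 -0.0672  0.0322]
tip [0.0747 0.0168 0.034 ]
headtop [ 0.5878 -0.0075  0.3195] [0.011  0.0139 0.3195] 0.0009380154766483612
knob top [-0.0678  0.0136  0.125 ]
knob scene [-0.0252 -0.0252  0.125 ]
[-0.0576  0.0306  0.13  ]
[-0.0829 -0.0054  0.13  ]
```

```bash
cat >> h.py <<'E'
YAW=.192; RO=np.array([.5797,-.0233,0]); RZ=R.from_euler('z',YAW)
tow=lambda q:RZ.apply(q)+RO
inr=lambda q:RZ.inv().apply(np.array(q)-RO)
c35,s35=np.cos(np.radians(35)),np.sin(np.radians(35))
A=np.array([-s35,0,c35]);E1=np.array([c35,0,s35]);E2=np.array([0,1.,0])
def goal(g,phi,out):
    "g grip point in rail frame; tool x along bar at phi; returns world TCP, Rot"
    x=np.cos(phi)*E1+np.sin(phi)*E2;z=-A;y=np.cross(z,x)
    return tow(g+(.155+out)*A),RZ*R.from_matrix(np.c_[x,y,z])
def delta(P,Q,s=None):
    s=s or arm.sense();r0=R.from_euler('xyz',s['tcp_rot'])
    return (P-s['eef_pos'])*1000,(Q*r0.inv()).as_rotvec()
E
python3 - <<'E'
from h import *
g=np.array([-.0666,.0155,.109])
P,Q=goal(g,np.radians(49),.07);l,r=delta(P,Q);print(P,l,r,np.linalg.norm(l),np.linalg.norm(r))
E
```

```text
[ 0.3847 -0.0454  0.2933] [ 233.1542 -599.9369 -110.6876] [ 0.6281 -0.3165 -1.7635] 653.0979336522471 1.8985831243777107
```

>>> move_arm(
  targets=[
    {"linear": [15.5, -40, -7.4], "angular": [0.042, -0.021, -0.1175], "grip": -1},
    {"linear": [31, -80, -14.8], "angular": [0.084, -0.042, -0.235], "grip": -1},
    {"linear": [46.5, -120, -22.2], "angular": [0.126, -0.063, -0.3525], "grip": -1},
    {"linear": [62, -160, -29.6], "angular": [0.168, -0.084, -0.47], "grip": -1},
    {"linear": [77.5, -200, -37], "angular": [0.21, -0.105, -0.5875], "grip": -1},
  ],
)

```text
clock: 0.65
eef_pos: [0.2291, 0.353, 0.3671]
tcp_rot: [2.91, -0.023, 2.283]
force: [0.9, -0.0, 0.9]
finger_gap: 0.0851
grasp_force: 0.0
```

>>> move_arm(
  targets=[
    {"linear": [15.5, -40, -7.4], "angular": [0.042, -0.021, -0.1175], "grip": -1},
    {"linear": [31, -80, -14.8], "angular": [0.084, -0.042, -0.235], "grip": -1},
    {"linear": [46.5, -120, -22.2], "angular": [0.126, -0.063, -0.3525], "grip": -1},
    {"linear": [62, -160, -29.6], "angular": [0.168, -0.084, -0.47], "grip": -1},
    {"linear": [77.5, -200, -37], "angular": [0.21, -0.105, -0.5875], "grip": -1},
  ],
)

```text
clock: 1.15
eef_pos: [0.3064, 0.1532, 0.3305]
tcp_rot: [2.728, -0.169, 1.711]
force: [0.9, -0.2, -0.2]
finger_gap: 0.0851
grasp_force: 0.0
```

>>> move_arm(
  targets=[
    {"linear": [15.5, -40, -7.4], "angular": [0.042, -0.021, -0.1175], "grip": -1},
    {"linear": [31, -80, -14.8], "angular": [0.084, -0.042, -0.235], "grip": -1},
    {"linear": [46.5, -120, -22.2], "angular": [0.126, -0.063, -0.3525], "grip": -1},
    {"linear": [62, -160, -29.6], "angular": [0.168, -0.084, -0.47], "grip": -1},
    {"linear": [77.5, -200, -37], "angular": [0.21, -0.105, -0.5875], "grip": -1},
  ],
)

```text
clock: 1.65
eef_pos: [0.384, -0.0472, 0.2936]
tcp_rot: [2.653, -0.389, 1.14]
force: [0.9, 0.6, -0.1]
finger_gap: 0.085
grasp_force: 0.0
```

```bash
python3 - <<'E'
from h import *
import pickle
s=arm.sense();print(s['clock'],s['qpos'],s['eef_pos'])
f=arm.grab_frame('wrist');pickle.dump((s,f),open('w1.pkl','wb'))
P,Q=goal(np.array([-.0666,.0155,.109]),np.radians(49),.07);print(delta(P,Q,s))
E=T_wrist(s)
for q in([-.0666,.0155,.109],[-.0734,.0155,.119]):print(proj('wrist',tow(np.array(q)),E))
cv2.imwrite('pics/w1.png',np.clip(cv2.resize(f,(800,600),interpolation=cv2.INTER_CUBIC)[:,:,::-1]*1.5,0,255).astype(np.uint8))
E
```

```text
1.65 [-0.4472 -0.216  -0.9131  0.3574  0.3499  1.7461] [ 0.384  -0.0472  0.2936]
(array([ 0.6691,  1.825 , -0.2967]), array([-0.0024,  0.0035,  0.0051]))
[254.839  202.1284]
[254.9232 207.3245]
```

View pics/w1.png

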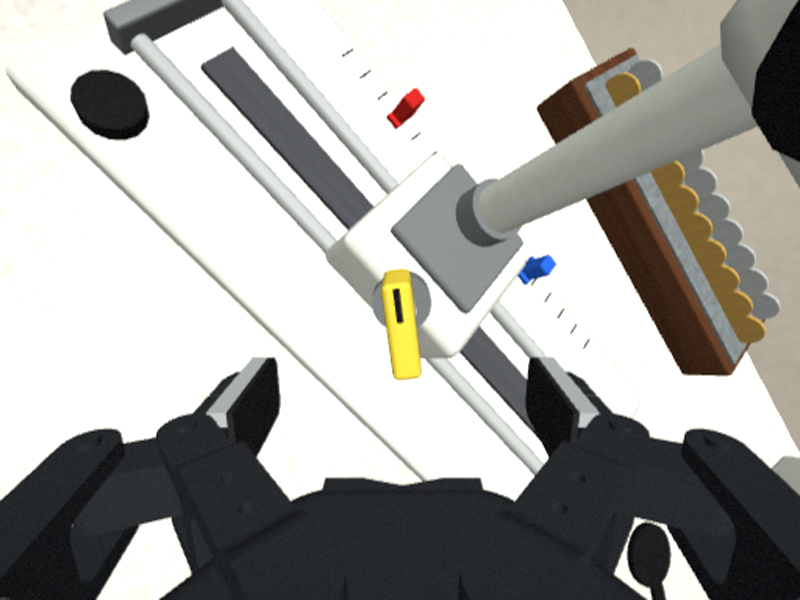

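The wrist view shows the knob's outer face at corners (387,291), (411,289), (421,375) and (395,378), with the black line near the (398,290) end. The red tab is at (405,108), on the lens-cap side. I'll fit the grip point and bar angle next.

```bash
cat >> h.py <<'E'
def knobfit(s,px,loc,g0,phi0,fixz=None):
    "px pixel corners (512 img), loc bar-frame coords (x along bar,y across,z out)"
    from scipy.optimize import least_squares
    E=T_wrist(s)
    def pts(p):
        x=np.cos(p[3])*E1+np.sin(p[3])*E2;y=np.cross(A,x)
        return [tow(p[:3]+l[0]*x+l[1]*y+l[2]*A) for l in loc]
    def f(p):
        return np.r_[np.ravel([proj('wrist',q,E)-u for q,u in zip(pts(p),px)]),[] if fixz is None else [(p[2]-fixz)/.001]]
    o=least_squares(f,[*g0,phi0],x_scale=[.01,.01,.01,.1]);return o.x,o.fun
E
python3 - <<'E'
from h import *
import pickle
s,f=pickle.load(open('w1.pkl','rb'))
px=np.array([(387,291),(411,289),(421,375),(395,378),(384,273),(408,270)])*.64
# tool x up in image = +bar; image right = tool +y = cross(z_tool,x)= -cross(A,x)
loc=[(.024,.007,.012),(.024,-.007,.012),(-.024,-.007,.012),(-.024,.007,.012),(.024,.007,-.022),(.024,-.007,-.022)]
g0=[-.0666,.0155,.109]
for fz in(None,.109):
    p,r=knobfit(s,px,loc,g0,.85,fz);print(p,np.degrees(p[3]),r)
E=T_wrist(s)
b,n=blob(f,'red',(230,40,290,90));print('red',b,n,inr(atz('wrist',b,.032,E)))
c=cv2.resize(f[160:260,200:310],None,fx=6,fy=6,interpolation=cv2.INTER_CUBIC);cv2.imwrite('pics/w1c.png',c[:,:,::-1])
E
```

```text
[-0.0621  0.0058  0.0931  0.9625] 55.14491477913968 [-2.3289 -0.5443  0.3187 -1.2512  0.1508 -0.015  -0.1755 -0.1585  1.0939
  1.0402  1.2612  1.232 ]
[-0.0676  0.0093  0.1066  0.9638] 55.22343237828769 [-3.1089 -1.7695  0.9556 -2.6614  1.2945  2.8182 -0.2842  2.8235  0.5295
 -0.6727  1.7385 -0.6223 -2.363 ]
red [259.5037  68.7015] 268 [0.087  0.1007 0.032 ]
```

View pics/w1c.png

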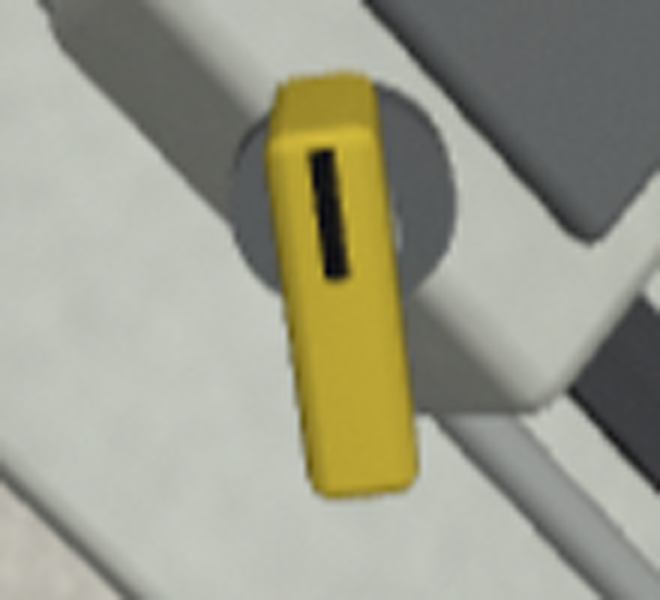

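The crop shows outer-face corners at (268,140), (383,135), (416,492) and (311,497), and the base of the end face near (276,80) and (373,72).

```bash
python3 - <<'E'
from h import *
import pickle
s,f=pickle.load(open('w1.pkl','rb'))
px=np.array([(267,138),(384,133),(417,494),(311,499),(275,78),(374,70)])/6+[200-.42,160-.42]
loc=[(.024,.007,.012),(.024,-.007,.012),(-.024,-.007,.012),(-.024,.007,.012),(.024,.007,-.022),(.024,-.007,-.022)]
g0=[-.0666,.0155,.109]
for fz in(None,.109):
    p,r=knobfit(s,px,loc,g0,.85,fz);print(p,np.degrees(p[3]),r)
# 2-view: outer-face centre: wrist + top/scene ; and yaw-free check
E=T_wrist(s);cw=px[:4].mean(0)
print('outer centre at z=.119',inr(atz('wrist',cw,.119,E)),inr(atz('wrist',cw,.109,E)))
# grip point via scene: bar outer face in scene crop
E
cd pics; python3 -c "
import cv2
i=cv2.imread('scene0.png')[195:240,225:280];cv2.imwrite('sk.png',cv2.resize(i,None,fx=12,fy=12,interpolation=cv2.INTER_CUBIC))"
```

```text
[-0.0671  0.0103  0.1055  0.9493] 54.389501217265945 [-0.0985  0.4316 -0.2513 -0.6249  0.0871 -0.43   -0.3939  0.4148  0.3649
  0.2696  0.3815 -0.0245]
[-0.0683  0.0111  0.1084  0.9496] 54.40785320472284 [-0.2803  0.1353 -0.0962 -0.9608  0.3481  0.2408 -0.4291  1.1172  0.2367
 -0.1335  0.4981 -0.4577 -0.5674]
outer centre at z=.119 [-0.0748  0.0119  0.119 ] [-0.071   0.0089  0.109 ]
```

View pics/sk.png

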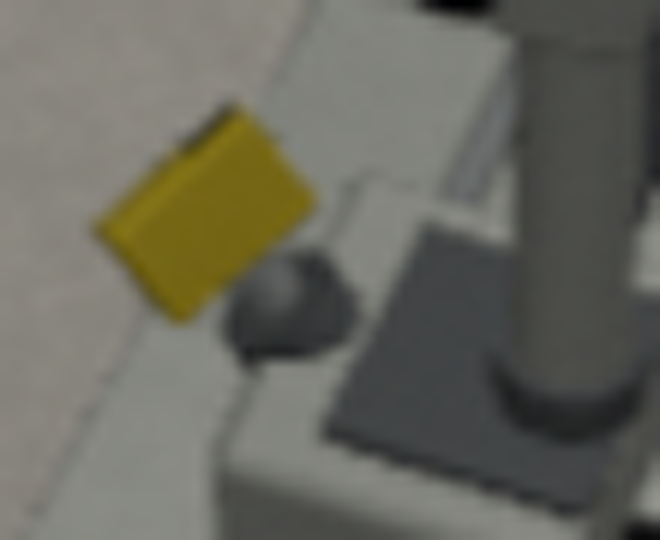

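The scene crop shows the bar's side edge running from (97,230) to (237,105), midpoint (167,167). I'll triangulate that against the wrist view's right edge to check the height.

```bash
python3 - <<'E'
from h import *
import pickle
s,f=pickle.load(open('w1.pkl','rb'));E=T_wrist(s)
phi=.9495;x=np.cos(phi)*E1+np.sin(phi)*E2;y=np.cross(A,x)
q,e=tri(ray('scene',np.array([167,167])/12+[225-.46,195-.46]),ray('wrist',np.array([400.5,313.5])/6+[200-.42,160-.42],E))
r=inr(q);print('edge',r,e,'grip est',r+.007*y-.012*A)
g=np.array([-.0674,.0106,.1065])
for out in(.07,.03,.0,):
    P,Q=goal(g,phi,out);print(out,delta(P,Q))
E
```

```text
edge [-0.0743  0.0102  0.1304] 0.00035626454344236084 grip est [-0.072   0.0143  0.1173]
0.07 (array([-1.5747,  1.4283, -2.906 ]), array([-0.0533, -0.004 ,  0.0926]))
0.03 (array([ 20.9468,   5.8064, -35.672 ]), array([-0.0533, -0.004 ,  0.0926]))
0.0 (array([ 37.8379,   9.0899, -60.2466]), array([-0.0533, -0.004 ,  0.0926]))
```

>>> move_arm(
  targets=[
    {"linear": [6, 3, -8], "angular": [-0.0133, -0.001, 0.0231], "grip": -1},
    {"linear": [11, 4, -16], "angular": [-0.0266, -0.002, 0.0463], "grip": -1},
    {"linear": [16, 5, -24], "angular": [-0.04, -0.003, 0.0695], "grip": -1},
    {"linear": [20, 6.5, -33], "angular": [-0.0533, -0.004, 0.0926], "grip": -1},
    {"linear": [20, 6.5, -33], "angular": [-0.0533, -0.004, 0.0926], "grip": -1},
  ],
)

```text
clock: 2.2
eef_pos: [0.4038, -0.0378, 0.2593]
tcp_rot: [2.632, -0.339, 1.248]
force: [-1.2, 0.4, -0.9]
finger_gap: 0.0855
grasp_force: 0.0
```

```bash
python3 - <<'E'
from h import *
import pickle
s=arm.sense();print(s['clock'],s['qpos'],s['eef_pos'])
f=arm.grab_frame('wrist');pickle.dump((s,f),open('w2.pkl','wb'))
E=T_wrist(s);print(proj('wrist',tow(np.array([-.069,.0115,.110])+.012*A),E))
c=cv2.resize(f[150:290,190:330],None,fx=4.2,fy=4.2,interpolation=cv2.INTER_CUBIC);cv2.imwrite('pics/w2c.png',c[:,:,::-1])
E
```

```text
2.2 [-0.3972 -0.1169 -0.9389  0.2347  0.3321  1.6733] [ 0.4038 -0.0378  0.2593]
[270.3427 245.2928]
```

View pics/w2c.png

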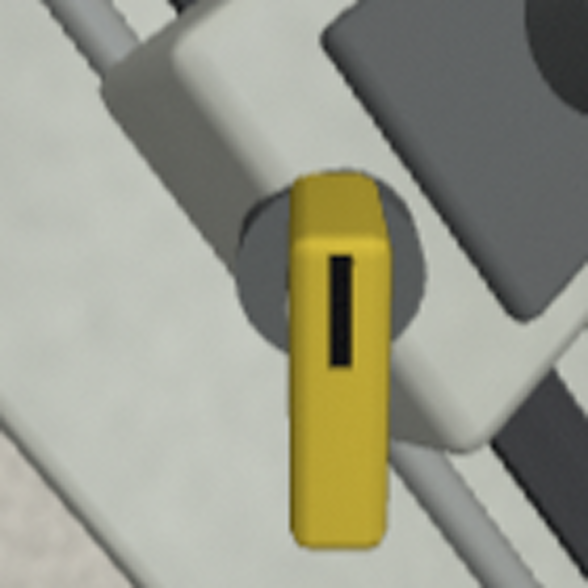

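The bar is now vertical in the wrist image, with face corners at (289,237), (390,237), (386,548) and (291,548) and its centre close to the predicted point.

```bash
python3 - <<'E'
from h import *
import pickle
from scipy.optimize import least_squares
s,f=pickle.load(open('w2.pkl','rb'))
px=np.array([(289,236),(390,236),(387,549),(291,549),(293,174),(379,171)])/4.2+[190-.38,150-.38]
loc=[(.024,.007,.012),(.024,-.007,.012),(-.024,-.007,.012),(-.024,.007,.012),(.024,.007,-.022),(.024,-.007,-.022)]
for fz in(None,.109):
    p,r=knobfit(s,px,loc,[-.068,.011,.109],.95,fz);print(p,r)
s1,_=pickle.load(open('w1.pkl','rb'))
px1=np.array([(267,138),(384,133),(417,494),(311,499)]).mean(0)/6+[200-.42,160-.42]
q,e=tri(ray('wrist',px1,T_wrist(s1)),ray('wrist',px[:4].mean(0),T_wrist(s)));print(inr(q)-.012*A,e)
p,_=knobfit(s,px,loc,[-.068,.011,.109],.95,None)
for out in(.003,):
  P,Q=goal(p[:3],p[3],out);print(delta(P,Q))
E
```

```text
[-0.0679  0.0106  0.1078  0.9701] [ 0.1026  0.6595  0.6974  0.6009 -0.0156 -0.1395  0.0925 -0.177  -0.4128
 -0.9135 -0.6477 -0.2654]
[-0.0682  0.0109  0.1086  0.9702] [ 0.0458  0.53    0.7931  0.4675  0.0759  0.159   0.054   0.1238 -0.4572
 -1.1027 -0.5894 -0.458  -0.3862]
[-0.0673  0.0113  0.1075] 6.267743200492377e-05
(array([ 18.2937,  -5.246 , -22.6213]), array([-0.0129, -0.0094, -0.001 ]))
```

>>> move_arm(
  targets=[
    {"linear": [1, -2.6, -2], "angular": [-0.006, -0.004, 0], "grip": -1},
    {"linear": [2, -5.2, -4], "angular": [-0.012, -0.008, 0], "grip": -0.6},
    {"linear": [2, -8.2, -4], "angular": [-0.012, -0.008, 0], "grip": -0.4},
    {"linear": [2, -8.2, -4], "angular": [-0.012, -0.008, 0], "grip": -0.2},
    {"linear": [2, -8.2, -4], "angular": [-0.012, -0.008, 0], "grip": -0.2},
  ],
)

```text
clock: 2.75
eef_pos: [0.4061, -0.0472, 0.2569]
tcp_rot: [2.617, -0.331, 1.25]
force: [0.4, 0.4, 0.1]
finger_gap: 0.0509
grasp_force: 0.0
```

```bash
python3 - <<'E'
from h import *
for out in(.003,):
  s=arm.sense();P,Q=goal(np.array([-.0677,.0109,.1078]),.96,out);print(delta(P,Q),s['finger_gap'],s['effort'],s['force'],s['torque'])
E
```

```text
(array([ 16.0821,   4.4342, -19.6735]), array([ 0.0056,  0.0021, -0.0068])) 0.05092681295287137 [ -0.0365 -21.4988  27.872   -4.8089   0.9594  -0.0058] [0.3715 0.4259 0.1021] [-0.0419  0.5035  0.0032]
```

>>> move_arm(
  targets=[
    {"linear": [4, 1.1, -5], "angular": [0, 0, 0], "grip": -0.2},
    {"linear": [8, 2.2, -10], "angular": [0, 0, 0], "grip": -0.2},
    {"linear": [12, 3.3, -15], "angular": [0.003, 0.001, -0.004], "grip": -0.2},
    {"linear": [16, 4.4, -19.7], "angular": [0.006, 0.002, -0.007], "grip": -0.2},
    {"linear": [16, 4.4, -19.7], "angular": [0.006, 0.002, -0.007], "grip": -0.2},
  ],
)

```text
clock: 3.25
eef_pos: [0.4223, -0.0423, 0.2361]
tcp_rot: [2.623, -0.336, 1.242]
force: [-0.8, 0.3, -0.2]
finger_gap: 0.0512
grasp_force: 0.0
```

```bash
python3 - <<'E'
from h import *
s=arm.sense();P,Q=goal(np.array([-.0677,.0109,.1078]),.96,.003);print(delta(P,Q),s['force'])
f=arm.grab_frame('wrist');cv2.imwrite('pics/w3.png',f[:,:,::-1])
E
```

```text
(array([-0.0745, -0.4849,  1.1724]), array([-0.0011, -0.0018, -0.0008])) [-0.7638  0.2645 -0.2194]
```

View pics/w3.png

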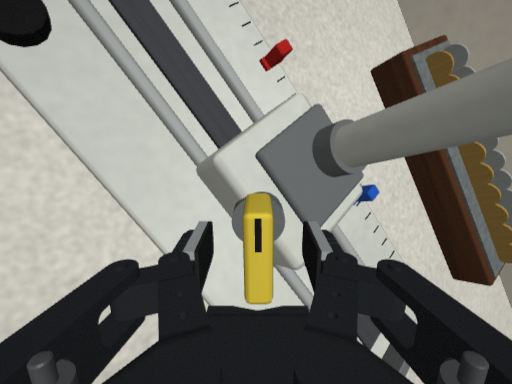

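The bar sits centred between the open pads at u≈258. I'll close on it now.

>>> move_arm(
  targets=[
    {"linear": [0, 0, 0], "angular": [0, 0, 0], "grip": 0.2},
    {"linear": [0, 0, 0], "angular": [0, 0, 0], "grip": 0.6},
    {"linear": [0, 0, 0], "angular": [0, 0, 0], "grip": 1},
    {"linear": [0, 0, 0], "angular": [0, 0, 0], "grip": 1},
    {"linear": [0, 0, 0], "angular": [0, 0, 0], "grip": 1},
  ],
)

```text
clock: 3.8
eef_pos: [0.4218, -0.0425, 0.2372]
tcp_rot: [2.621, -0.335, 1.242]
force: [-6.3, 0.2, 4.8]
finger_gap: 0.0134
grasp_force: 58.6
```

```bash
cat >> h.py <<'E'
def rep():
    s=arm.sense();r=R.from_euler('xyz',s['tcp_rot']);M=r.as_matrix();z=M[:,2]
    aw=RZ.apply(A);x=RZ.inv().apply(M[:,0]);phi=np.arctan2(x@E2,x@E1)
    print('t',s['clock'],'gap',round(s['finger_gap'],4),'gf',round(s['grasp_force'],1),'q',s['qpos'],'F',s['force'],'tool-z torque',round(s['torque']@z,3),'T',s['torque'],'eff6',round(s['effort'][5],4),'phi',round(phi,4),'tilt err',round(np.degrees(np.arccos(min(1,-z@aw))),2),'grasp(rail)',inr(s['eef_pos']+.155*z),'axis',aw)
E
python3 -c "
from h import *
rep()"
```

```text
t 3.8 gap 0.0134 gf 58.6 q [-0.3872 -0.0396 -0.949   0.1318  0.3197  1.6895] F [-6.2672  0.1649  4.8441] tool-z torque -0.294 T [-0.1894  0.8512  0.3428] eff6 0.2856 phi 0.9602 tilt err 0.03 grasp(rail) [-0.0698  0.0113  0.1102] axis [-0.563  -0.1095  0.8192]
```

>>> move_arm(
  targets=[
    {"linear": [0, 0, 0], "angular": [-0.0563, -0.011, 0.0819], "grip": 1},
    {"linear": [0, 0, 0], "angular": [-0.1126, -0.0219, 0.1638], "grip": 1},
    {"linear": [0, 0, 0], "angular": [-0.1689, -0.0329, 0.2458], "grip": 1},
    {"linear": [0, 0, 0], "angular": [-0.2252, -0.0438, 0.3277], "grip": 1},
    {"linear": [0, 0, 0], "angular": [-0.2815, -0.0548, 0.4096], "grip": 1},
  ],
)

```text
clock: 4.3
eef_pos: [0.4223, -0.0427, 0.2374]
tcp_rot: [2.533, -0.062, 1.675]
force: [-3.6, 0.8, 3.7]
finger_gap: 0.0135
grasp_force: 58.3
```

```bash
python3 -c "
from h import *
rep()"
```

```text
t 4.3 gap 0.0135 gf 58.3 q [-0.3871 -0.0393 -0.9482  0.1313  0.3201  1.1865] F [-3.6253  0.7762  3.6585] tool-z torque 0.246 T [ 0.2279  0.5514 -0.0699] eff6 0.7737 phi 1.4635 tilt err 0.05 grasp(rail) [-0.0692  0.0111  0.1106] axis [-0.563  -0.1095  0.8192]
```

>>> move_arm(
  targets=[
    {"linear": [0, 0, 0], "angular": [-0.0563, -0.011, 0.0819], "grip": 1},
    {"linear": [0, 0, 0], "angular": [-0.1126, -0.0219, 0.1638], "grip": 1},
    {"linear": [0, 0, 0], "angular": [-0.1689, -0.0329, 0.2458], "grip": 1},
    {"linear": [0, 0, 0], "angular": [-0.2252, -0.0438, 0.3277], "grip": 1},
    {"linear": [0, 0, 0], "angular": [-0.2815, -0.0548, 0.4096], "grip": 1},
  ],
)

```text
clock: 4.8
eef_pos: [0.4227, -0.0426, 0.2378]
tcp_rot: [2.565, 0.222, 2.09]
force: [-0.2, 2.2, 3.0]
finger_gap: 0.0132
grasp_force: 58.3
```

>>> move_arm(
  targets=[
    {"linear": [0, 0, 0], "angular": [-0.0563, -0.011, 0.0819], "grip": 1},
    {"linear": [0, 0, 0], "angular": [-0.1126, -0.0219, 0.1638], "grip": 1},
    {"linear": [0, 0, 0], "angular": [-0.1689, -0.0329, 0.2458], "grip": 1},
    {"linear": [0, 0, 0], "angular": [-0.2252, -0.0438, 0.3277], "grip": 1},
    {"linear": [0, 0, 0], "angular": [-0.287, -0.0558, 0.4178], "grip": 1},
  ],
)

```text
clock: 5.3
eef_pos: [0.423, -0.0425, 0.238]
tcp_rot: [2.73, 0.469, 2.567]
force: [1.9, 3.6, 2.1]
finger_gap: 0.013
grasp_force: 58.3
```

```bash
python3 -c "
from h import *
rep()
f=arm.grab_frame('scene');cv2.imwrite('pics/s2.png',f[:,:,::-1])
print(blob(f,'red',(285,205,320,235)))
d=RZ.apply([0,.090,0])*1000;print(d)"
```

```text
t 5.3 gap 0.013 gf 58.3 q [-0.3865 -0.0392 -0.9471  0.1304  0.3214  0.1764] F [1.925  3.6104 2.1265] tool-z torque 0.364 T [0.6683 0.0372 0.0223] eff6 0.9158 phi 2.4746 tilt err 0.18 grasp(rail) [-0.0682  0.0112  0.1113] axis [-0.563  -0.1095  0.8192]
(array([299.1538, 222.    ]), 39)
[-17.174   88.3462   0.    ]
```

>>> move_arm(
  targets=[
    {"linear": [-3, 15.7, 0], "angular": [0, 0, 0], "grip": 1},
    {"linear": [-6.1, 31.4, 0], "angular": [0, 0, 0], "grip": 1},
    {"linear": [-9.2, 47.1, 0], "angular": [0, 0, 0], "grip": 1},
    {"linear": [-12.2, 62.8, 0], "angular": [0, 0, 0], "grip": 1},
    {"linear": [-15.3, 78.5, 0], "angular": [0, 0, 0], "grip": 1},
  ],
)

```text
clock: 5.85
eef_pos: [0.4078, 0.0356, 0.2382]
tcp_rot: [2.73, 0.469, 2.56]
force: [1.8, -2.8, 0.0]
finger_gap: 0.0133
grasp_force: 59.2
```

>>> move_arm(
  targets=[
    {"linear": [0, 0, 0], "angular": [0, 0, 0], "grip": 1},
    {"linear": [0, 0, 0], "angular": [0, 0, 0], "grip": 1},
    {"linear": [0, 0, 0], "angular": [0, 0, 0], "grip": 1},
  ],
)

```text
clock: 6.15
eef_pos: [0.4077, 0.0359, 0.2381]
tcp_rot: [2.728, 0.467, 2.562]
force: [-0.2, 2.9, 6.4]
finger_gap: 0.0128
grasp_force: 61.1
```

```bash
python3 -c "
from h import *
rep()
f=arm.grab_frame('scene');cv2.imwrite('pics/s3.png',f[:,:,::-1])
y=.0915
for q in([.076,y,.034],[.05,y,.034],[.089,.1011,.033]):print(proj('scene',tow(np.array(q))))
c0,c1,r0,r1=272,312,205,245
print(f[212:238,280:306].mean(2).astype(int))
a,_=blob(f,'red',(285,205,320,235));print(a,inr(atz('scene',a,.032)))
"
```

```text
t 6.15 gap 0.0128 gf 61.1 q [-0.1749 -0.0844 -0.9994  0.0746  0.2086  0.3672] F [-0.161   2.8864  6.3789] tool-z torque -0.162 T [ 0.4416 -0.073   0.4932] eff6 0.129 phi 2.4699 tilt err 0.15 grasp(rail) [-0.0683  0.091   0.1113] axis [-0.563  -0.1095  0.8192]
[294.3482 222.8063]
[286.4991 220.3167]
[299.2666 221.9538]
[[ 65  66  65  67  66  66  72  78  83 115 140 143 142 141 140 141 140 141
  142 142 140 141 141 140 139 140]
 [ 72  72  73  71  71  75  78  77  99 129 141 142 142 142 142 141 141 142
  141 142 141 141 141 141 139 139]
 [ 72  73  72  71  75  79  78  82 115 139 141 142 142 141 143 142 141 141
  141 142 141 131 109 108 116 129]
 [ 72  72  72  73  77  79  77  98 129 140 141 142 142 142 141 139 139 141
  142 142 141 136 128 128 132 135]
 [ 61  66  69  77  82  78  82 116 139 141 142 143 143 142 141 140 139 139
  140 140 139 140 137 138 139 138]
 [ 58  57  61  76  81  77  90 124 142 142 144 142 142 141 141 141 139 130
  109 109 131 141 139 139 139 130]
 [124 111 100  94  77  76  71  97 119 131 142 142 142 141 142 143 141 117
   73  70  86  94 106 126 139 118]
 [138 135 115  86
[... 1397 characters left out ...]
9]
 [146 144 144 144 145 147 146 145 145 145 145 144 144 144 142 142 142 142
  139 120 106 127 137 137 138 137]
 [146 146 145 146 147 147 146 146 146 145 144 143 144 134 111 110 118 131
  138 114 111 134 136 135 135 135]
 [146 146 146 146 146 147 147 146 145 145 144 143 143 139 133 133 135 137
  128 113 125 137 136 135 135 136]
 [147 146 145 145 146 145 146 145 145 145 144 143 142 142 142 143 143 142
  117 112 135 139 139 139 138 137]
 [147 146 145 145 145 146 145 145 144 143 144 144 143 143 142 143 143 132
  110 120 140 139 141 140 139 140]
 [147 146 146 145 145 145 144 145 143 144 144 144 144 143 143 144 144 121
  106 128 138 139 140 139 138 138]]
[299.1538 222.    ] [0.0886 0.1015 0.032 ]
```

>>> move_arm(
  targets=[
    {"linear": [-0.6, 3, 0], "angular": [0, 0, 0], "grip": 1},
    {"linear": [-1.2, 6, 0], "angular": [0, 0, 0], "grip": 1},
    {"linear": [-1.2, 6, 0], "angular": [0, 0, 0], "grip": 1},
    {"linear": [-1.2, 6, 0], "angular": [0, 0, 0], "grip": 1},
  ],
)

```text
clock: 6.6
eef_pos: [0.4067, 0.0412, 0.2381]
tcp_rot: [2.73, 0.468, 2.561]
force: [0.5, -0.6, 7.0]
finger_gap: 0.0134
grasp_force: 61.1
```

```bash
python3 -c "
from h import *
import pickle
rep()
s=arm.sense();w=arm.grab_frame('wrist');f=arm.grab_frame('scene');t=arm.grab_frame('top')
pickle.dump((s,w,f,t),open('m4.pkl','wb'))
s1,w1=pickle.load(open('w1.pkl','rb'))
def cr(i,x,y,k,W=400,H=300):
    w,h=W//k,H//k;x=max(0,min(512-w,x-w//2));y=max(0,min(384-h,y-h//2));print('crop',x,y,k)
    c=cv2.resize(i[y:y+h,x:x+w],None,fx=k,fy=k,interpolation=cv2.INTER_CUBIC);return np.clip(cv2.resize(c,(W,H)).astype(float)*1.5,0,255).astype(np.uint8)
r=tow(np.array([.085,.1011,.033]))
a=[int(v) for v in proj('wrist',r,T_wrist(s))];print('tab in wrist now',a)
P=[cr(f,294,222,10),cr(w1,259,68,10),cr(t,231,176,10),cr(w,*a,4)]
cv2.imwrite('pics/comb.png',np.vstack([np.hstack(P[:2]),np.hstack(P[2:])])[:,:,::-1])
"
```

```text
t 6.6 gap 0.0134 gf 61.1 q [-0.1584 -0.086  -1.0016  0.0708  0.1971  0.382 ] F [ 0.4719 -0.6416  6.9901] tool-z torque -0.115 T [-0.1112 -0.161   0.0421] eff6 0.1392 phi 2.4692 tilt err 0.16 grasp(rail) [-0.0683  0.096   0.1113] axis [-0.563  -0.1095  0.8192]
tab in wrist now [305, 229]
crop 274 207 10
crop 239 53 10
crop 211 161 10
crop 255 192 4
```

View pics/comb.png

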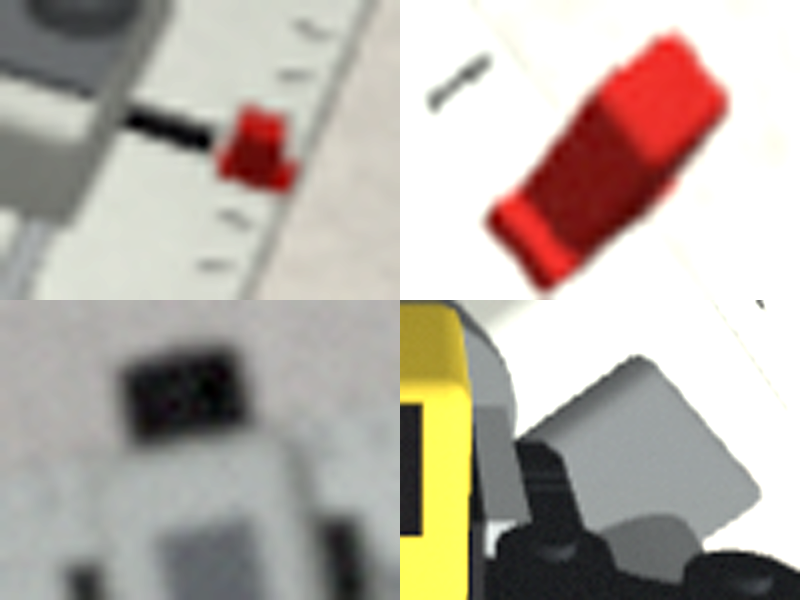

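```bash
python3 -c "
from h import *
import pickle
s1,w1=pickle.load(open('w1.pkl','rb'));E=T_wrist(s1)
sc=lambda u,z:inr(atz('scene',np.array(u)/10+[274-.45,207-.45],z))
wr=lambda u,z:inr(atz('wrist',(np.array(u)-[400,0])/10+[239-.45,53-.45],z,E))
print('scene tab top c',sc((264,121),.046),'ends back/front',sc((266,106),.046),sc((262,138),.046))
print('scene foot lower edge',sc((255,187),.02),sc((220,180),.02),sc((292,192),.02))
print('pointer',sc((212,141),.034),sc((168,130),.034),sc((125,118),.034))
print('wrist tab top',wr((665,98),.046),'foot strip',wr((532.75,242),.026))
"
```

```text
scene tab top c [0.0892 0.1045 0.046 ] ends back/front [0.0879 0.1103 0.046 ] [0.0907 0.098  0.046 ]
scene foot lower edge [0.0902 0.0981 0.02  ] [0.0791 0.0966 0.02  ] [0.1016 0.1006 0.02  ]
pointer [0.0744 0.0999 0.034 ] [0.0602 0.0988 0.034 ] [0.0461 0.0982 0.034 ]
wrist tab top [0.0861 0.1006 0.046 ] foot strip [0.0744 0.1001 0.026 ]
```

The scene panel shows the pointer ending at (212,141), the tab's top centred at (264,121) and its foot edge at y≈187. The wrist panel shows the tab's top at (665,98). Both views put the pointer about 4.5 mm short.

>>> move_arm(
  targets=[
    {"linear": [-0.5, 2.5, 0], "angular": [0, 0, 0], "grip": 1},
    {"linear": [-0.9, 4.6, 0], "angular": [0, 0, 0], "grip": 1},
    {"linear": [-0.9, 4.6, 0], "angular": [0, 0, 0], "grip": 1},
    {"linear": [-0.9, 4.6, 0], "angular": [0, 0, 0], "grip": 1},
  ],
)

```text
clock: 7.15
eef_pos: [0.4058, 0.0458, 0.2381]
tcp_rot: [2.73, 0.468, 2.561]
force: [-1.2, -0.6, 6.2]
finger_gap: 0.0133
grasp_force: 61.1
```

```bash
cat >> h.py <<'E'
def tip(f):
    "pointer centre line row at col 292 in scene, by dark-weighted centroid"
    o=[]
    for c in range(288,294):
        col=f[212:226,c].mean(1);w=np.clip(100-col,0,None)
        if c>=0: o.append(((w*np.arange(212,226)).sum()/w.sum()))
    return np.round(o,2)
E
python3 -c "
from h import *
import pickle
rep()
print('prev',tip(cv2.imread('pics/s3.png')),tip(pickle.load(open('m4.pkl','rb'))[2]))
f=arm.grab_frame('scene');cv2.imwrite('pics/s5.png',f[:,:,::-1]);print('now',tip(f));print(f[210:228,284:305].mean(2).astype(int))"
```

```text
t 7.15 gap 0.0133 gf 61.1 q [-0.1449 -0.0873 -1.0032  0.0682  0.1895  0.3935] F [-1.1993 -0.597   6.2175] tool-z torque -0.116 T [-0.198  -0.1735 -0.0174] eff6 0.1417 phi 2.4691 tilt err 0.17 grasp(rail) [-0.0683  0.1007  0.1113] axis [-0.563  -0.1095  0.8192]
prev [219.44 220.26 220.61 221.04 221.25 221.56] [218.1  219.07 219.26 219.63 220.06 220.21]
now [216.9  217.83 218.16 218.33 218.85 219.11]
[[ 68  68  65  72  78  83 114 138 140 139 141 141 141 141 141 139 140 141
  141 135 117]
 [ 72  70  71  77  77  99 130 142 141 140 139 141 141 141 141 140 140 140
  141 141 135]
 [ 70  68  73  78  83 116 140 143 143 142 140 140 140 140 142 142 141 141
  140 140 139]
 [ 72  75  77  78  99 130 141 142 142 142 141 142 140 141 142 142 141 140
  141 139 140]
 [ 76  80  78  82 115 139 140 141 142 142 142 140 140 140 142 142 141 131
  109 107 116]
 [ 81  80  77  98 128 140 141 142 142 142 141 140 140 140 142 142 141 137
  129 128 131]
 [ 92  78  71  64  74 101 119 132 144 143 142 140 139 139 139 140 140 139
  138 137 139]
 [ 84  77  64  35  19  45  59  73 102 119 130 140 139 130 109 109 130 140
 
[... 204 characters left out ...]
2 144 140 132 125 109  71  36  24  47  82  73  38  44  52  52
   91 123 120]
 [ 82 116 141 144 144 142 142 137 129 125 112 102  90  45  29  31  34  36
   84 122 113]
 [100 132 144 143 143 143 142 141 142 141 138 116  70  30  29  25  26  29
   85 113 112]
 [117 142 145 144 144 144 144 143 142 141 140 113  46  29  25  30  25  30
   61  82 107]
 [132 145 145 144 145 144 143 142 142 141 141 111  54  45  28  28  25  35
   45  72 112]
 [142 145 145 145 144 142 143 143 141 141 140 133 126 114  79  50  43  35
   45  88 125]
 [144 144 145 145 144 144 143 143 143 142 142 141 141 137 130 127 115  99
   87 107 134]
 [144 143 143 145 146 145 145 144 143 143 142 142 141 141 141 141 136 117
  106 126 136]]
```

```bash
cat > q.py <<'E'
from h import *
s=arm.sense();M=R.from_euler('xyz',s['tcp_rot']).as_matrix();x=RZ.inv().apply(M[:,0]);z=M[:,2]
print('t',s['clock'],'phi',round(np.arctan2(x@E2,x@E1)%(2*np.pi),4),'q6',s['qpos'][5],'Tz',round(s['torque']@z,4),'eff6',round(s['effort'][5],4),'gf',s['grasp_force'].round(1),'F',s['force'],'y',inr(s['eef_pos']+.155*z)[1])
E
echo
```

>>> move_arm(
  targets=[
    {"linear": [0, 0, 0], "angular": [0.0282, 0.0055, -0.041], "grip": 1},
    {"linear": [0, 0, 0], "angular": [0.0563, 0.011, -0.0819], "grip": 1},
  ],
)

```text
clock: 7.4
eef_pos: [0.4058, 0.0457, 0.2381]
tcp_rot: [2.686, 0.425, 2.459]
force: [0.1, -2.7, 6.3]
finger_gap: 0.0135
grasp_force: 61.3
```

```bash
python3 q.py
```

```text
Traceback (most recent call last):
  File "q.py", line 3, in <module>
    print('t',s['clock'],'phi',round(np.arctan2(x@E2,x@E1)%(2*np.pi),4),'q6',s['qpos'][5],'Tz',round(s['torque']@z,4),'eff6',round(s['effort'][5],4),'gf',s['grasp_force'].round(1),'F',s['force'],'y',inr(s['eef_pos']+.155*z)[1])
                                                                                                                                                          ^^^^^^^^^^^^^^^^^^^^^^
AttributeError: 'float' object has no attribute 'round'
```

>>> move_arm(
  targets=[
    {"linear": [0, 0, 0], "angular": [0.0282, 0.0055, -0.041], "grip": 1},
    {"linear": [0, 0, 0], "angular": [0.0563, 0.011, -0.0819], "grip": 1},
  ],
)

```text
clock: 7.6
eef_pos: [0.4058, 0.0456, 0.238]
tcp_rot: [2.648, 0.379, 2.362]
force: [-1.2, -2.8, 7.1]
finger_gap: 0.0134
grasp_force: 61.3
```

```bash
python3 q.py
```

```text
Traceback (most recent call last):
  File "q.py", line 3, in <module>
    print('t',s['clock'],'phi',round(np.arctan2(x@E2,x@E1)%(2*np.pi),4),'q6',s['qpos'][5],'Tz',round(s['torque']@z,4),'eff6',round(s['effort'][5],4),'gf',s['grasp_force'].round(1),'F',s['force'],'y',inr(s['eef_pos']+.155*z)[1])
                                                                                                                                                          ^^^^^^^^^^^^^^^^^^^^^^
AttributeError: 'float' object has no attribute 'round'
```

>>> move_arm(
  targets=[
    {"linear": [0, 0, 0], "angular": [0.0282, 0.0055, -0.041], "grip": 1},
    {"linear": [0, 0, 0], "angular": [0.0563, 0.011, -0.0819], "grip": 1},
  ],
)

```text
clock: 7.8
eef_pos: [0.4057, 0.0456, 0.238]
tcp_rot: [2.616, 0.33, 2.269]
force: [-1.3, -2.8, 6.6]
finger_gap: 0.0131
grasp_force: 61.4
```

```bash
python3 q.py
```

```text
Traceback (most recent call last):
  File "q.py", line 3, in <module>
    print('t',s['clock'],'phi',round(np.arctan2(x@E2,x@E1)%(2*np.pi),4),'q6',s['qpos'][5],'Tz',round(s['torque']@z,4),'eff6',round(s['effort'][5],4),'gf',s['grasp_force'].round(1),'F',s['force'],'y',inr(s['eef_pos']+.155*z)[1])
                                                                                                                                                          ^^^^^^^^^^^^^^^^^^^^^^
AttributeError: 'float' object has no attribute 'round'
```

>>> move_arm(
  targets=[
    {"linear": [0, 0, 0], "angular": [0.0282, 0.0055, -0.041], "grip": 1},
    {"linear": [0, 0, 0], "angular": [0.0563, 0.011, -0.0819], "grip": 1},
  ],
)

```text
clock: 8.0
eef_pos: [0.4056, 0.0456, 0.2379]
tcp_rot: [2.589, 0.279, 2.179]
force: [-1.0, -2.0, 6.2]
finger_gap: 0.0134
grasp_force: 61.4
```

```bash
python3 q.py
```

```text
Traceback (most recent call last):
  File "q.py", line 3, in <module>
    print('t',s['clock'],'phi',round(np.arctan2(x@E2,x@E1)%(2*np.pi),4),'q6',s['qpos'][5],'Tz',round(s['torque']@z,4),'eff6',round(s['effort'][5],4),'gf',s['grasp_force'].round(1),'F',s['force'],'y',inr(s['eef_pos']+.155*z)[1])
                                                                                                                                                          ^^^^^^^^^^^^^^^^^^^^^^
AttributeError: 'float' object has no attribute 'round'
```

```bash
sed -i "s/s\['grasp_force'\].round(1)/round(s['grasp_force'],1)/" q.py; python3 q.py
```

```text
t 8.0 phi 2.067 q6 0.7951952326420902 Tz -0.2796 eff6 -0.2544 gf 61.4 F [-1.0375 -2.0393  6.2229] y 0.10046131021816854
```

>>> move_arm(
  targets=[
    {"linear": [0, 0, 0], "angular": [0.0282, 0.0055, -0.041], "grip": 1},
    {"linear": [0, 0, 0], "angular": [0.0563, 0.011, -0.0819], "grip": 1},
  ],
)

```text
clock: 8.2
eef_pos: [0.4055, 0.0456, 0.2378]
tcp_rot: [2.567, 0.225, 2.091]
force: [-2.0, -2.7, 7.4]
finger_gap: 0.0132
grasp_force: 61.5
```

```bash
python3 q.py
```

```text
t 8.2 phi 1.967 q6 0.895188108539285 Tz -0.2879 eff6 -0.2545 gf 61.5 F [-1.9655 -2.7069  7.4483] y 0.10050992528806428
```

>>> move_arm(
  targets=[
    {"linear": [0, 0, 0], "angular": [0.0282, 0.0055, -0.041], "grip": 1},
    {"linear": [0, 0, 0], "angular": [0.0563, 0.011, -0.0819], "grip": 1},
  ],
)

```text
clock: 8.4
eef_pos: [0.4054, 0.0456, 0.2378]
tcp_rot: [2.551, 0.17, 2.006]
force: [-1.8, -3.1, 6.8]
finger_gap: 0.0131
grasp_force: 61.5
```

```bash
python3 q.py
```

```text
t 8.4 phi 1.8669 q6 0.9951014312675348 Tz -0.2237 eff6 -0.2545 gf 61.5 F [-1.8004 -3.1441  6.764 ] y 0.10051568982680874
```

The joint-6 effort is a clean signal: a steady drag of 0.2545 N m, so the brake has not bitten yet. I'm aiming for about −0.375.

>>> move_arm(
  targets=[
    {"linear": [0, 0, 0], "angular": [0.0282, 0.0055, -0.041], "grip": 1},
    {"linear": [0, 0, 0], "angular": [0.0563, 0.011, -0.0819], "grip": 1},
  ],
)

```text
clock: 8.6
eef_pos: [0.4053, 0.0456, 0.2377]
tcp_rot: [2.539, 0.114, 1.923]
force: [-2.3, -3.5, 7.4]
finger_gap: 0.0133
grasp_force: 61.6
```

```bash
python3 q.py
```

```text
t 8.6 phi 1.7669 q6 1.0951055386994155 Tz -0.2539 eff6 -0.2547 gf 61.6 F [-2.3271 -3.4644  7.3727] y 0.1005679674386219
```

>>> move_arm(
  targets=[
    {"linear": [0, 0, 0], "angular": [0.0282, 0.0055, -0.041], "grip": 1},
    {"linear": [0, 0, 0], "angular": [0.0563, 0.011, -0.0819], "grip": 1},
  ],
)

```text
clock: 8.8
eef_pos: [0.4052, 0.0456, 0.2376]
tcp_rot: [2.532, 0.057, 1.84]
force: [-2.5, -3.6, 7.5]
finger_gap: 0.0131
grasp_force: 61.7
```

```bash
python3 q.py
```

```text
t 8.8 phi 1.6669 q6 1.195056945242859 Tz -0.259 eff6 -0.2546 gf 61.7 F [-2.5141 -3.6181  7.4619] y 0.10059368785769406
```

>>> move_arm(
  targets=[
    {"linear": [0, 0, 0], "angular": [0.0282, 0.0055, -0.041], "grip": 1},
    {"linear": [0, 0, 0], "angular": [0.0563, 0.011, -0.0819], "grip": 1},
  ],
)

```text
clock: 9.0
eef_pos: [0.4052, 0.0456, 0.2376]
tcp_rot: [2.53, -0.001, 1.758]
force: [-4.4, -2.8, 8.2]
finger_gap: 0.0133
grasp_force: 61.7
```

```bash
python3 q.py
```

```text
t 9.0 phi 1.5668 q6 1.2950433600378883 Tz -0.2722 eff6 -0.2536 gf 61.7 F [-4.3689 -2.7552  8.1791] y 0.10060958425357837
```

>>> move_arm(
  targets=[
    {"linear": [0, 0, 0], "angular": [0.0282, 0.0055, -0.041], "grip": 1},
    {"linear": [0, 0, 0], "angular": [0.0563, 0.011, -0.0819], "grip": 1},
  ],
)

```text
clock: 9.2
eef_pos: [0.4051, 0.0456, 0.2375]
tcp_rot: [2.533, -0.058, 1.676]
force: [-4.4, -2.7, 8.8]
finger_gap: 0.0136
grasp_force: 61.8
```

```bash
python3 q.py
```

```text
t 9.2 phi 1.4668 q6 1.3949812344983454 Tz -0.2616 eff6 -0.2436 gf 61.8 F [-4.3522 -2.7317  8.7688] y 0.10061874234961156
```

>>> move_arm(
  targets=[
    {"linear": [0, 0, 0], "angular": [0.0282, 0.0055, -0.041], "grip": 1},
    {"linear": [0, 0, 0], "angular": [0.0563, 0.011, -0.0819], "grip": 1},
  ],
)

```text
clock: 9.4
eef_pos: [0.405, 0.0456, 0.2374]
tcp_rot: [2.54, -0.115, 1.594]
force: [-5.2, -3.7, 7.9]
finger_gap: 0.013
grasp_force: 61.9
```

```bash
python3 q.py
```

```text
t 9.4 phi 1.3668 q6 1.4949130099045633 Tz -0.3103 eff6 -0.2314 gf 61.9 F [-5.1505 -3.6514  7.8995] y 0.10066316431595866
```

>>> move_arm(
  targets=[
    {"linear": [0, 0, 0], "angular": [0.0282, 0.0055, -0.041], "grip": 1},
    {"linear": [0, 0, 0], "angular": [0.0563, 0.011, -0.0819], "grip": 1},
  ],
)

```text
clock: 9.6
eef_pos: [0.4048, 0.0456, 0.2373]
tcp_rot: [2.553, -0.171, 1.51]
force: [-5.5, -3.4, 9.3]
finger_gap: 0.0132
grasp_force: 62.0
```

```bash
python3 q.py
```

```text
t 9.6 phi 1.2667 q6 1.5948650049208235 Tz -0.3276 eff6 -0.2182 gf 62.0 F [-5.5467 -3.3942  9.3338] y 0.10069038610463545
```

>>> move_arm(
  targets=[
    {"linear": [0, 0, 0], "angular": [0.0282, 0.0055, -0.041], "grip": 1},
    {"linear": [0, 0, 0], "angular": [0.0563, 0.011, -0.0819], "grip": 1},
  ],
)

```text
clock: 9.8
eef_pos: [0.4048, 0.0456, 0.2373]
tcp_rot: [2.57, -0.226, 1.425]
force: [-6.4, -3.9, 8.9]
finger_gap: 0.013
grasp_force: 62.1
```

```bash
python3 q.py
```

```text
t 9.8 phi 1.1667 q6 1.6948244979602025 Tz -0.2945 eff6 -0.2045 gf 62.1 F [-6.4137 -3.8943  8.9105] y 0.10072001222431975
```

>>> move_arm(
  targets=[
    {"linear": [0, 0, 0], "angular": [0.0282, 0.0055, -0.041], "grip": 1},
    {"linear": [0, 0, 0], "angular": [0.0282, 0.0055, -0.041], "grip": 1},
  ],
)

```text
clock: 10.0
eef_pos: [0.4047, 0.0456, 0.2372]
tcp_rot: [2.58, -0.253, 1.382]
force: [-6.5, -3.0, 8.3]
finger_gap: 0.0133
grasp_force: 62.0
```

```bash
python3 q.py
```

```text
t 10.0 phi 1.1171 q6 1.744331793905562 Tz 0.0524 eff6 0.2395 gf 62.0 F [-6.5172 -3.0345  8.3492] y 0.1007819778176892
```

>>> move_arm(
  targets=[
    {"linear": [0, 0, 0], "angular": [0, 0, 0], "grip": 1},
    {"linear": [0, 0, 0], "angular": [0, 0, 0], "grip": 1},
  ],
)

```text
clock: 10.2
eef_pos: [0.4047, 0.0456, 0.2372]
tcp_rot: [2.58, -0.252, 1.382]
force: [-5.3, -3.1, 9.3]
finger_gap: 0.0131
grasp_force: 62.0
```

```bash
python3 q.py
```

```text
t 10.2 phi 1.1178 q6 1.7436432622764775 Tz 0.1072 eff6 -0.0829 gf 62.0 F [-5.2701 -3.1129  9.3492] y 0.10077561242967814
```

>>> move_arm(
  targets=[
    {"linear": [0, 0, 0], "angular": [0, 0, 0], "grip": 1},
  ],
)

```text
clock: 10.3
eef_pos: [0.4047, 0.0456, 0.2373]
tcp_rot: [2.58, -0.252, 1.382]
force: [-6.6, -4.2, 9.2]
finger_gap: 0.013
grasp_force: 62.0
```

```bash
python3 q.py
```

```text
t 10.3 phi 1.1178 q6 1.7436775477825788 Tz 0.0963 eff6 -0.0823 gf 62.0 F [-6.5851 -4.2149  9.1592] y 0.10075566834815301
```

>>> move_arm(
  targets=[
    {"linear": [0, 0, 0], "angular": [0.0282, 0.0055, -0.041], "grip": 1},
    {"linear": [0, 0, 0], "angular": [0.0563, 0.011, -0.0819], "grip": 1},
  ],
)

```text
clock: 10.5
eef_pos: [0.4046, 0.0456, 0.2372]
tcp_rot: [2.605, -0.305, 1.293]
force: [-6.5, -3.3, 9.0]
finger_gap: 0.0131
grasp_force: 62.2
```

```bash
python3 q.py
```

```text
t 10.5 phi 1.0166 q6 1.8447787221805034 Tz -0.3392 eff6 -0.1974 gf 62.2 F [-6.5257 -3.2723  8.9707] y 0.10078983378555789
```

>>> move_arm(
  targets=[
    {"linear": [0, 0, 0], "angular": [0.0282, 0.0055, -0.041], "grip": 1},
  ],
)

```text
clock: 10.6
eef_pos: [0.4045, 0.0456, 0.2371]
tcp_rot: [2.619, -0.33, 1.247]
force: [-7.8, -3.1, 9.5]
finger_gap: 0.0128
grasp_force: 62.3
```

```bash
python3 q.py
```

```text
t 10.6 phi 0.9666 q6 1.8948442725588752 Tz -0.3686 eff6 -0.1791 gf 62.3 F [-7.8222 -3.1306  9.473 ] y 0.10088367745304527
```

Torque excess is about 0.08–0.10 N m and the knob is about 0.6 rad past the bite, both inside their windows. I'm releasing and backing out along the axis.

>>> move_arm(
  targets=[
    {"linear": [0, 0, 0], "angular": [0, 0, 0], "grip": 1},
    {"linear": [0, 0, 0], "angular": [0, 0, 0], "grip": 1},
    {"linear": [0, 0, 0], "angular": [0, 0, 0], "grip": 0.2},
    {"linear": [0, 0, 0], "angular": [0, 0, 0], "grip": -0.2},
    {"linear": [0, 0, 0], "angular": [0, 0, 0], "grip": -0.2},
  ],
)

```text
clock: 11.1
eef_pos: [0.4044, 0.0464, 0.2365]
tcp_rot: [2.62, -0.331, 1.251]
force: [0.6, 0.2, 0.3]
finger_gap: 0.0511
grasp_force: 0.0
```

```bash
python3 q.py
```

```text
t 11.1 phi 0.9692 q6 1.8929714140639353 Tz -0.0031 eff6 0.0031 gf 0.0 F [0.6035 0.1785 0.3274] y 0.10203636149398065
```

>>> move_arm(
  targets=[
    {"linear": [-4, -0.8, 6], "angular": [0, 0, 0], "grip": -0.2},
    {"linear": [-12, -2.3, 17.5], "angular": [0, 0, 0], "grip": -0.2},
    {"linear": [-22, -4.3, 32], "angular": [0, 0, 0], "grip": -0.2},
    {"linear": [-32, -6.2, 46.6], "angular": [0, 0, 0], "grip": -0.2},
    {"linear": [-32, -6.2, 46.6], "angular": [0, 0, 0], "grip": -0.2},
  ],
)

```text
clock: 11.6
eef_pos: [0.3725, 0.0402, 0.2854]
tcp_rot: [2.615, -0.332, 1.252]
force: [0.9, 0.2, -1.0]
finger_gap: 0.0509
grasp_force: 0.0
```

```bash
python3 q.py; python3 -c "
from h import *
import pickle
s=arm.sense();f=arm.grab_frame('scene');w=arm.grab_frame('wrist')
pickle.dump((s,w,f),open('end.pkl','wb'))
print('tip',tip(f),'before',tip(cv2.imread('pics/s5.png')))
h=cv2.cvtColor(w[120:300,200:330],cv2.COLOR_RGB2HSV);m=(abs(h[...,0].astype(int)-26)<9)&(h[...,1]>130)&(h[...,2]>40)
v,u=np.nonzero(m);print('knob wrist',u.mean()+200,v.mean()+120,len(u));print(cv2.minAreaRect(np.c_[u,v].astype(np.float32)))
print('line', proj('wrist',tow(np.array([-.068,.1008,.108])),T_wrist(s)))
s2,w2=pickle.load(open('w2.pkl','rb'))
h=cv2.cvtColor(w2[120:300,200:330],cv2.COLOR_RGB2HSV);m=(abs(h[...,0].astype(int)-26)<9)&(h[...,1]>130)&(h[...,2]>40)
v,u=np.nonzero(m);print('w2',cv2.minAreaRect(np.c_[u,v].astype(np.float32)))
"
```

```text
t 11.6 phi 0.9703 q6 1.8614785562675802 Tz -0.0185 eff6 -0.0717 gf 0.0 F [ 0.9147  0.18   -0.9873] y 0.10188980991792866
tip [216.69 217.46 217.83 218.22 218.44 218.84] before [216.9  217.83 218.16 218.33 218.85 219.11]
knob wrist 256.3754538852578 211.03703703703704 1377
((56.0, 90.5), (73.0, 20.0), 90.0)
line [256.1334 210.215 ]
w2 ((70.5, 115.0), (88.0, 23.0), 90.0)
```

```bash
python3 -c "
from rig import arm
print(arm.close_job())"
```

```text
the job is handed in; nothing more can be done
None
```

I handed the job in at about 12 s of the 61 s limit: the carriage is clamped with its pointer about 1 mm or less from the red tab's centre, and the gripper is clear. The clamp feels right but is estimated, at 0.08–0.10 N m above the steady drag and about 0.6 rad past the bite, and no verdict came back.

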